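Fill the two gaps in the round tub

TASK

The round yellow tub is packed with jars, one in the middle and a ring of six places around it, and two places of the ring are empty. Stand the two tall cans with blue caps upright in the two empty places, one in each, lowering them gently onto the tub's floor and letting go.

Things in the scene. Friction and masses are not known exactly. Their poses are not given: they have to be found in the camera images.
- can_a: bare aluminium can with a white band and a BLUE cap, standing upright: 40 mm diameter up to 100 mm height, then a 33 mm cap up to 120 mm; about 0.15 kg. Origin: centre of its underside, z up. A look-alike with an ORANGE cap is not wanted. The three cans stand at least 0.1 m apart
- can_b: the other blue can: bare aluminium can with a white band and a BLUE cap, standing upright: 40 mm diameter up to 100 mm height, then a 33 mm cap up to 120 mm; about 0.15 kg. Origin: centre of its underside, z up. A look-alike with an ORANGE cap is not wanted. The three cans stand at least 0.1 m apart
- gap_1 (a point): empty place in a fixed round yellow tub (183 mm across, rim 46 mm above the bench). Point: centre of the place on the tub's inner floor, 4 mm above the bench, z up. Five loose white jars with red lids (50 mm diameter, tops 70 mm above the bench) fill the middle and four ring places, 56 mm apart. A centred can has 11 mm of air to each jar, 9 mm to the wall
- gap_2 (a point): the other empty place of the same tub, like gap_1: centre of the place on the tub's inner floor; 97 mm from gap_1, one jar of the ring stands between them, and both places lie 56 mm from the tub's centre
Not all that is in view belongs to the job. Leave any purple look-alike of the can_a alone.

How it is judged (in metres and radians):
At the end, for the whole second after the job is handed in: One blue-capped can stands in each empty place: within 16 mm of the place's centre, its underside within 6 mm of the tub's floor, upright within about 10 degrees, released and at rest ((((horizontal distance between can_a and gap_1 below 0.016 m and z of can_a in the frame of gap_1 between -0.006 and 0.006 m and angle between can_a's own z axis and vertical below 0.17 rad and linear speed of can_a below 0.03 m/s) and (horizontal distance between can_b and gap_2 below 0.016 m and z of can_b in the frame of gap_2 between -0.006 and 0.006 m and angle between can_b's own z axis and vertical below 0.17 rad and linear speed of can_b below 0.03 m/s)) or ((horizontal distance between can_a and gap_2 below 0.016 m and z of can_a in the frame of gap_2 between -0.006 and 0.006 m and angle between can_a's own z axis and vertical below 0.17 rad and linear speed of can_a below 0.03 m/s) and (horizontal distance between can_b and gap_1 below 0.016 m and z of can_b in the frame of gap_1 between -0.006 and 0.006 m and angle between can_b's own z axis and vertical below 0.17 rad and linear speed of can_b below 0.03 m/s)))); the robot touches nothing.
It fails at once if a blue-capped can is dropped into the tub: it falls faster than 0.6 m/s near the floor of an empty place (a drop of about 20 mm or more) ((horizontal distance between can_a and gap_1 below 0.04 m and z of can_a in the frame of gap_1 below 0.025 m and linear speed of can_a above 0.6 m/s) or (horizontal distance between can_a and gap_2 below 0.04 m and z of can_a in the frame of gap_2 below 0.025 m and linear speed of can_a above 0.6 m/s) or (horizontal distance between can_b and gap_1 below 0.04 m and z of can_b in the frame of gap_1 below 0.025 m and linear speed of can_b above 0.6 m/s) or (horizontal distance between can_b and gap_2 below 0.04 m and z of can_b in the frame of gap_2 below 0.025 m and linear speed of can_b above 0.6 m/s)).
It also fails if it takes over 53 s, if anything falls off the work surface, if the arm or the gripper's body presses on something with over 40 N, if the wrist force passes 120 N, or if a joint passes its speed limit or range.

ROBOT

A 7-joint arm with a two-finger parallel gripper is mounted at the origin on the work surface; the furniture and walls round the work are solid. World frame = base frame: x ahead of the robot, y to its left, z up, the work surface at z = 0. Lengths are in m, angles in degrees, forces in N, time in s.
With the tool pointing down it reaches from about 0.425 to 0.875 m from the base axis. Payload 4.7 kg.
Tool frame: the origin (TCP) lies midway between the tips of the shut fingers; the grasp point (between the pads) lies 19 mm behind it (env.grip_depth is the distance from the TCP to the grasp point, in m); z points along the fingers, y is the line along which they close (so a half turn about z gives the same grasp; the last joint's range is limited). The gripper opens to 87 mm and grips with 3 to 60 N. Pads are 19 mm wide; open, the fingers measure 117 mm over their backs; the gripper's body (75 mm by 190 mm) begins 51 mm behind the grasp point.
Start: joints at [68.016, 18.392, -4.016, 83.108, 1.295, 78.541, -3.26], TCP at [0.252, -0.599, 0.198] pointing down, gripper open.
Joint ranges: [-163.93, 163.93], [-17.29, 119.83], [-79.2, 71.16], [3.27, 140.29], [-89.18, 269.18], [5.43, 117.66], [-154.24, 154.24]. Speed limits (degrees/s): [147.25, 147.25, 180, 180, 180, 180, 180].

INTERFACE

Orientations are given as [roll, pitch, yaw] about the fixed x, y, z axes, in that order (R = Rz(yaw) Ry(pitch) Rx(roll)).
In Python, from cell import get_obs, optics, env, nets gives the robot as it stands.
- The arm moves only by the shell command python3 -m creep 'ROWS' [FORCE]. ROWS is JSON, a list of rows, each an object of numbers: "wx", "wy", "wz": the turn, a rotation vector about the tool's x, y, z in degrees; "tx", "ty", "tz": the shift along the tool's x, y, z in mm; "gripper": the opening, from -1 (shut) to 1 (fully open). A call has 1 to 5 rows; each row is the pose to reach, as a shift and turn from the pose commanded when the call began, along the tool's axes at that moment; what a row does not reach only later rows make up. A row lasts 1/12 s, in which the tool goes at most 41.7 mm and 7.16 degrees, less where a joint would pass 70% of its speed; a pose out of reach is approached as far as the arm can. A call with a gripper value outside its range is refused whole. The fingers move at their own pace and stop on an object; FORCE is the grip in N (left out, the last holds). Time passes only in rows, so rows that repeat a pose let the fingers close. It gives the time, the measured TCP pose, the force, the opening and the grip force at its end, in the units of the state.
- get_obs(): the state, without advancing time (a new reading comes with each control period).
- optics.read_camera(name): name is "side" or "top" or "wrist"; returns (picture, depth): 480x640x3 uint8, red, green, blue; 480x640 float32, m along the optical axis (not along the pixel's ray), 0 where there is no reading.
- optics.camera_info(name): a dict with "fovy" (degrees; the focal length in pixels is half the picture's height over the tangent of half this angle, whatever the lens; pixels are square), "cx", "cy" (the principal point, pixels), "k1" (the pictures are not rectified: a ray, as slopes to the right and down, at radius r is drawn at 1 + k1 r^2 times it, then the intrinsics apply), "R" (3x3) and "t" (3): a world point X has camera coordinates R X + t; the wrist camera has in their place "tool_from_camera" (4x4, takes a point from camera to tool coordinates, whose origin is the TCP and whose axes are the flange's). Camera axes: x right, y down, z forward; pixel columns grow to the right and rows downward; lengths in m; the calibration is good to about 2 mm. A picture is of the moment at which its call begins: read the wrist's pose just before it. camera_info takes no time and is no camera call.
- env.sign_off(): hands the job in; it is judged then, once.
Trained networks look in the newest picture that a camera, given by its name, has taken for a name from the list of things; names that differ only in an ending like _2 or _b are one class to them, and where a whole thing is asked for, a point or a joint stands for the part that bears it (a point fixed in the world has none). Each returns a list of dicts, best first, with "confidence" (0 to 1); they miss things now and then, are a little off and sometimes report something else, mostly with a low value. They report only what shows in the picture. A call takes as long as a camera call. They do not tell look-alikes from the thing itself.
- nets.look_for(query, camera): "point" ([x, y, z] in m, in world coordinates, good to about 4 mm: the middle of the surface that is visible of it).
- nets.place_of(query, camera): "point" ([x, y, z] in m, in world coordinates, good to about 4 mm: a listed point, or the origin of a listed thing).
The state is a dict: "time_s": time; "qpos": joint angles; "joint_velocities": joint speeds; "effort": joint torques, N m; "tool_pos": TCP position; "tool_rot": TCP orientation; "force": force on the tool from outside, world axes, zero at the start; "wrist_torque": the same for the moment, N m; "grip_width": finger opening in m; "grasp_force": force on a finger pad.
Only numpy, scipy, OpenCV 4.12 (cv2) and the standard library are available. Lean on these libraries where they do the work, as an engineer would, in place of code of your own. Each camera call takes 0.05 s, during which the arm holds its last target. There are 200 camera calls.

## Working session

There is one attempt and no reset: what is moved stays moved. The work goes in short steps, Python scripts to look and compute and a shell command to move; the robot and the scene stay as the last step left them, time stands still between calls to the robot, and variables do not carry over. Pictures are saved under pics/ and viewed, at most 10 in all, crops included, and the job is handed in when it is done.

```bash
mkdir -p pics; ls
python3 - <<'E'
from cell import get_obs, optics, env, nets
import cv2,numpy as np
o=get_obs();print(o['time_s'],o['tool_pos'],o['tool_rot'],o['grip_width'],env.grip_depth)
ims=[]
for c in ['top','side']:
    p,d=optics.read_camera(c);cv2.imwrite(f'pics/{c}0.png',p[:,:,::-1])
    np.save(f'pics/{c}0.npy',d)
    for q in ['can_a','gap_1']:
        for r in nets.place_of(q,c): print(c,q,np.round(r['point'],4),round(r['confidence'],2))
    i=optics.camera_info(c);print(i)
E
```

```text
pics
0.0 [ 0.25155198 -0.5987157   0.19709193] [-1.79894902e+02  5.37657817e-03  2.27943802e+01] 0.08693624316489401 0.0187
top can_a [0.5713 0.1724 0.0021] 0.86
top can_a [ 0.442   0.004  -0.0014] 0.75
top can_a [ 0.5076  0.0688 -0.0038] 0.67
top gap_1 [ 0.5089 -0.1997  0.0041] 0.84
top gap_1 [ 0.4451 -0.2748  0.0053] 0.65
{'fovy': 54.220651003032195, 'cx': 317.8838324288105, 'cy': 242.16076959973466, 'k1': -0.07405227452329079, 'R': array([[-0.01261773, -0.99972487, -0.01977333],
       [-0.9958991 ,  0.01433623, -0.08932779],
       [ 0.08958669,  0.01856513, -0.99580599]]), 't': array([-0.03744055,  0.48658555,  0.85359377])}
side can_a [ 0.5717  0.1733 -0.0025] 0.69
side can_a [0.5091 0.0728 0.0019] 0.64
side can_a [0.4434 0.0012 0.0012] 0.62
side gap_1 [ 0.5125 -0.1993  0.0037] 0.67
side gap_1 [ 0.4444 -0.2713  0.0039] 0.66
{'fovy': 57.02371973378781, 'cx': 313.430815013538, 'cy': 236.609460518915, 'k1': 0.03223350598951338, 'R': array([[-0.99444537, -0.10481104, -0.00964624],
       [-0.04682607,  0.52263143, -0.85127181],
       [ 0.09426411, -0.84609162, -0.5246363 ]]), 't': array([0.46873753, 0.09801912, 0.81287632])}
```

View pics/top0.png

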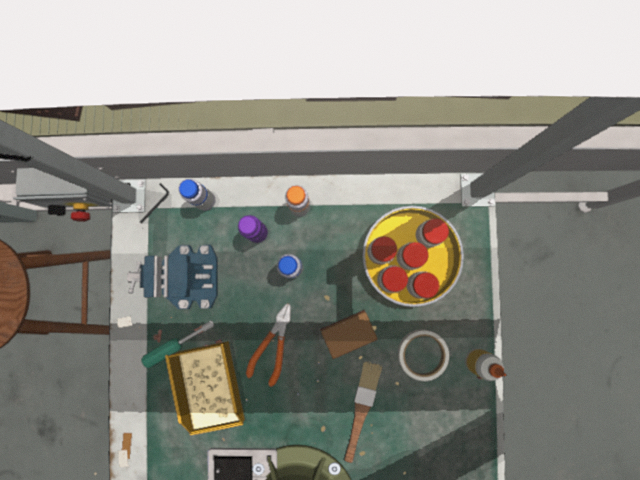

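The top view shows the blue caps at (190,190) and (288,266), the purple look-alike at (252,228) and the orange one at (297,197). The tub's empty places are at about (403,222) and (447,265).

```bash
cat > h.py <<'E'
from cell import get_obs, optics, env, nets
import cv2,numpy as np
from scipy.spatial.transform import Rotation as Ro
def rays(c,uv):
    i=optics.camera_info(c);f=240/np.tan(np.radians(i['fovy']/2))
    K=np.array([[f,0,i['cx']],[0,f,i['cy']],[0,0,1]])
    n=cv2.undistortPoints(np.float64(uv).reshape(-1,1,2),K,np.array([i['k1'],0,0,0,0]))[:,0]
    return np.c_[n,np.ones(len(n))],i
def cam2world(c,uv,d,o=None):
    r,i=rays(c,uv);P=r*np.asarray(d).reshape(-1,1)
    if c=='wrist':
        T=np.array(i['tool_from_camera']);P=P@T[:3,:3].T+T[:3,3]
        R=Ro.from_euler('xyz',o['tool_rot'],degrees=True).as_matrix()
        return P@R.T+o['tool_pos']
    return (P-i['t'])@np.array(i['R'])
def cloud(c,p,d,o=None):
    v,u=np.nonzero(d>0);return cam2world(c,np.c_[u,v],d[v,u],o),p[v,u].astype(int)
def rel(goal,yaw,o=None):
    "shift in mm along tool axes and turn wz to reach TCP goal, yaw, tool down"
    o=o or get_obs();R=Ro.from_euler('xyz',o['tool_rot'],degrees=True)
    w=(R.inv()*Ro.from_euler('xyz',[180,0,yaw],degrees=True)).as_rotvec(degrees=True)
    return np.round(R.inv().apply(np.array(goal)-o['tool_pos'])*1000,1),np.round(w,1)
def circ(P):
    A=np.c_[2*P[:,:2],np.ones(len(P))];s=np.linalg.lstsq(A,(P[:,:2]**2).sum(1),rcond=None)[0]
    return s[:2],np.sqrt(s[2]+s[:2]@s[:2])
E
python3 - <<'E'
from h import *
for c in ['top','side']:
    p=cv2.imread(f'pics/{c}0.png')[:,:,::-1];d=np.load(f'pics/{c}0.npy')
    X,C=cloud(c,p,d)
    r,g,b=C.T
    for n,q in [('can1',(.571,.172)),('can2',(.442,.003))]:
        m=(np.hypot(X[:,0]-q[0],X[:,1]-q[1])<.03)&(X[:,2]>.114)
        Q=X[m];print(c,n,m.sum(),Q.mean(0).round(4),((Q.min(0)+Q.max(0))/2).round(4),(np.ptp(Q,axis=0)).round(4),'rgb',C[m].mean(0).round())
    m=(np.hypot(X[:,0]-.46,X[:,1]+.21)<.11)&(X[:,2]>.062)&(X[:,2]<.08)&(r>2*g)
    Q=X[m];cen=cv2.kmeans(np.float32(Q[:,:2]),5,None,(3,100,1e-6),20,cv2.KMEANS_PP_CENTERS)[2];print(c,'jars',cen.round(4).tolist(),Q[:,2].mean())
    m=(np.hypot(X[:,0]-.46,X[:,1]+.21)<.12)&(abs(X[:,2]-.046)<.003)&(r>1.3*b)&(g>1.3*b)&(np.hypot(X[:,0]-.46,X[:,1]+.21)>.078)
    print(c,'rim',m.sum(),circ(X[m]))
    # tall stuff near
    for lo,hi in [(.0,.02),(.1,.2),(.2,.4),(.4,.8)]:
        m=(X[:,2]>lo)&(X[:,2]<hi)&(X[:,0]>.3)&(abs(X[:,1])<.5)
        if m.any(): print(c,lo,hi,m.sum(),np.percentile(X[m],[1,99],axis=0).round(2).tolist())
a=cv2.imread('pics/top0.png')[165:285,130:330];cv2.imwrite('pics/crop.png',cv2.resize(a,None,fx=4,fy=4,interpolation=2))
E
```

```text
top can1 289 [0.5722 0.1737 0.12  ] [0.573  0.1746 0.1194] [0.0316 0.0331 0.01  ] rgb [ 68. 108. 201.]
top can2 298 [0.4398 0.0057 0.12  ] [0.4394 0.0059 0.1194] [0.0314 0.0303 0.0104] rgb [ 61.  99. 184.]
top jars [[0.4041000008583069, -0.23250000178813934], [0.45750001072883606, -0.2151000052690506], [0.4986000061035156, -0.25279998779296875], [0.4154999852180481, -0.17820000648498535], [0.4684999883174896, -0.1606999933719635]] 0.07035404504505612
top rim 311 (array([ 0.45787452, -0.21554696]), np.float64(0.08577340069268827))
top 0.0 0.02 47245 [[0.3, -0.38, 0.0], [0.64, 0.36, 0.02]]
top 0.1 0.2 3186 [[0.43, -0.36, 0.1], [0.73, 0.46, 0.2]]
top 0.2 0.4 5013 [[0.56, -0.36, 0.2], [0.6, 0.34, 0.4]]
top 0.4 0.8 1728 [[0.57, -0.37, 0.4], [0.6, -0.34, 0.49]]
side can1 263 [0.5713 0.1756 0.1191] [0.5719 0.1724 0.1181] [0.031  0.031  0.0081] rgb [ 45. 108. 215.]
side can2 157 [0.4394 0.0073 0.1187] [0.4393 0.0038 0.1179] [0.0308 0.0312 0.0077] rgb [ 40.  94. 194.]
side jars [[0.4975000023841858, -0.249099999666214], [0.414900004863739, -0.17509999871253967], [0.40369999408721924, -0.2295999974012375], [0.4672999978065491, -0.1574999988079071], [0.45579999685287476, -0.21250000596046448]] 0.06848237491845698
side rim 49 (array([ 0.45664205, -0.21761776]), np.float64(0.08654952847141109))
side 0.0 0.02 31292 [[0.3, -0.35, 0.0], [0.64, 0.36, 0.02]]
side 0.1 0.2 30806 [[0.46, -0.45, 0.1], [1.22, 0.44, 0.2]]
side 0.2 0.4 22398 [[0.56, -0.49, 0.2], [1.18, 0.34, 0.4]]
side 0.4 0.8 9018 [[0.55, -0.48, 0.4], [1.18, 0.34, 0.49]]
```

View pics/side0.png

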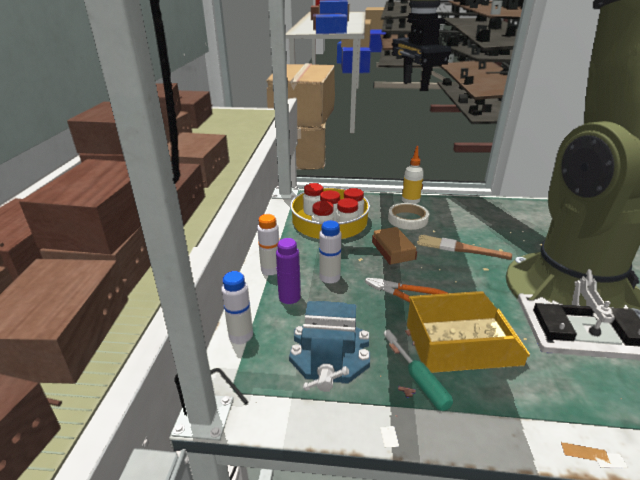

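View pics/crop.png

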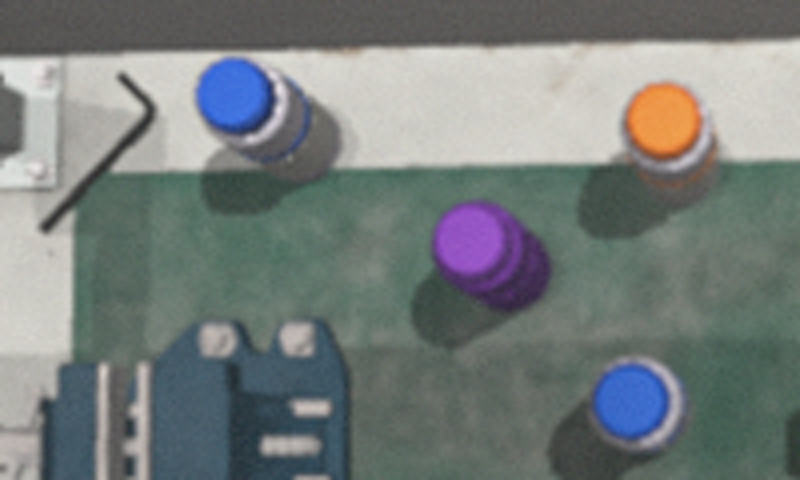

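The wanted cans are the blue caps at crop pixels (235,95) → (0.572, 0.174) and (632,402) → (0.440, 0.006). Orange (663,118) and purple (470,240) don't fit because the caps aren't blue. The cap tops measure z = 0.12, which agrees with the size given. I'm moving out with the yaw held fixed.

```bash
python3 -m creep '[{"tx":20,"ty":-15,"gripper":1},{"tx":50,"ty":-38,"gripper":1},{"tx":82,"ty":-63,"gripper":1},{"tx":114,"ty":-88,"gripper":1},{"tx":146,"ty":-112,"gripper":1}]' 20
python3 -m creep '[{"tx":32,"ty":-25,"gripper":1},{"tx":64,"ty":-49,"gripper":1},{"tx":96,"ty":-74,"gripper":1},{"tx":128,"ty":-98,"gripper":1},{"tx":160,"ty":-122,"gripper":1}]'
python3 - <<'E'
from h import *
print(rel([.44,.006,.2],22.8))
E
```

```text
(array([ 408. , -484.9,   -1.9]), array([-0.,  0., -0.]))validation failed for argument at $[0]...
validation failed for argument at $[0]...
```

```bash
python3 -m creep '[{"wx":0,"wy":0,"wz":0,"tx":20,"ty":-15,"tz":0,"gripper":1},{"wx":0,"wy":0,"wz":0,"tx":50,"ty":-38,"tz":0,"gripper":1},{"wx":0,"wy":0,"wz":0,"tx":82,"ty":-63,"tz":0,"gripper":1},{"wx":0,"wy":0,"wz":0,"tx":114,"ty":-88,"tz":0,"gripper":1},{"wx":0,"wy":0,"wz":0,"tx":146,"ty":-112,"tz":0,"gripper":1}]' 20
```

```text
time_s: 0.72
tool_pos: [0.3435, -0.4377, 0.1981]
tool_rot: [180.0, 0.0, 22.8]
force: [1.1, -0.7, -1.4]
grip_width: 0.0868
grasp_force: 0.0
```

```bash
python3 -m creep '[{"wx":0,"wy":0,"wz":0,"tx":33,"ty":-25,"tz":0,"gripper":1},{"wx":0,"wy":0,"wz":0,"tx":66,"ty":-50,"tz":0,"gripper":1},{"wx":0,"wy":0,"wz":0,"tx":99,"ty":-75,"tz":0,"gripper":1},{"wx":0,"wy":0,"wz":0,"tx":130,"ty":-100,"tz":0,"gripper":1},{"wx":0,"wy":0,"wz":0,"tx":150,"ty":-115,"tz":0,"gripper":1}]'
python3 - <<'E'
from h import *
o=get_obs();p,d=optics.read_camera('wrist')
for r in nets.place_of('gap_1','wrist'): print(np.round(r['point'],4),round(r['confidence'],2))
X,C=cloud('wrist',p,d,o);r,g,b=C.T
m=(np.hypot(X[:,0]-.46,X[:,1]+.21)<.11)&(X[:,2]>.062)&(X[:,2]<.08)&(r>2*g)
Q=X[m];k=cv2.kmeans(np.float32(Q[:,:2]),5,None,(3,100,1e-6),20,cv2.KMEANS_PP_CENTERS)
for j in range(5): S=Q[k[1][:,0]==j];print(len(S),S.mean(0).round(4),((S.min(0)+S.max(0))/2).round(4),np.ptp(S,axis=0).round(3))
cv2.imwrite('pics/w1.png',p[:,:,::-1])
print(rel([.44,.006,.2],22.8))
E
```

```text
time_s: 1.13
tool_pos: [0.4389, -0.2705, 0.1986]
tool_rot: [-180.0, -0.1, 23.1]
force: [0.6, 1.0, -0.2]
grip_width: 0.0868
grasp_force: 0.0
[ 0.5097 -0.2004  0.0049] 0.82
[ 0.4461 -0.2737 -0.0021] 0.66
1912 [ 0.4583 -0.2189  0.0699] [ 0.4577 -0.2191  0.0674] [0.045 0.044 0.01 ]
1990 [ 0.4995 -0.256   0.07  ] [ 0.4992 -0.2562  0.07  ] [0.044 0.044 0.005]
2123 [ 0.4696 -0.1646  0.0698] [ 0.4691 -0.1644  0.0673] [0.044 0.045 0.011]
1839 [ 0.4171 -0.182   0.0698] [ 0.4161 -0.1815  0.0673] [0.044 0.045 0.01 ]
1678 [ 0.4059 -0.2362  0.0698] [ 0.405  -0.2367  0.0674] [0.044 0.044 0.011]
(array([ 109.3, -253. ,   -1. ]), array([-0. , -0.1,  0.5]))
```

View pics/w1.png

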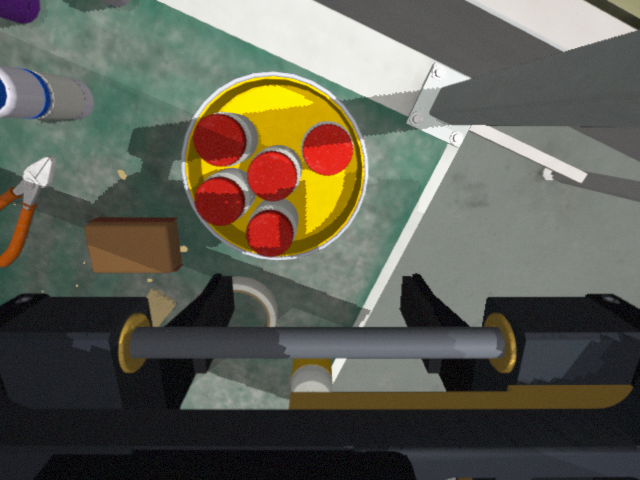

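The wrist view agrees: the tub is centred near (275,165), with empty places at about (260,105) and (325,205). Next I approach the near blue can and re-measure it on the way.

```bash
python3 -m creep '[{"wx":0,"wy":0,"wz":0,"tx":12,"ty":-34,"tz":0,"gripper":1},{"wx":0,"wy":0,"wz":0,"tx":26,"ty":-73,"tz":0,"gripper":1},{"wx":0,"wy":0,"wz":0,"tx":39,"ty":-112,"tz":0,"gripper":1},{"wx":0,"wy":0,"wz":0,"tx":51,"ty":-145,"tz":0,"gripper":1},{"wx":0,"wy":0,"wz":0,"tx":55,"ty":-160,"tz":0,"gripper":1}]'
cat > can.py <<'E'
from h import *
import sys
q=[float(a) for a in sys.argv[1:3]]
optics.camera_info('wrist');o=get_obs();p,d=optics.read_camera('wrist')
print('vel',np.abs(o['joint_velocities']).max())
X,C=cloud('wrist',p,d,o);r,g,b=C.T
m=(np.hypot(X[:,0]-q[0],X[:,1]-q[1])<.03)&(X[:,2]>.114)&(X[:,2]<.126)&(b>1.3*r)
S=X[m];print(len(S),S.mean(0).round(4),((S.min(0)+S.max(0))/2).round(4),np.ptp(S,axis=0).round(3))
print(o['tool_pos'])
E
python3 can.py .44 .006
```

```text
time_s: 1.65
tool_pos: [0.4253, -0.1023, 0.1984]
tool_rot: [-180.0, -0.0, 23.1]
force: [0.6, 0.6, -0.1]
grip_width: 0.0867
grasp_force: 0.0
vel 13.932153053843258
1451 [0.4415 0.0017 0.1194] [0.4405 0.0025 0.1181] [0.032 0.032 0.008]
[ 0.4253088  -0.10229795  0.19840833]
```

```bash
python3 can.py .44 .006; python3 can.py .44 .006; python3 -c "
from h import *
print(rel([.4405,.0035,.15],22.8))"
```

```text
vel 3.715635583994016
1444 [0.4415 0.0018 0.1194] [0.4406 0.0026 0.1181] [0.032 0.032 0.008]
[ 0.42520386 -0.10120387  0.19853864]
vel 3.9950265442074584
1450 [0.4415 0.0017 0.1194] [0.4405 0.0027 0.1183] [0.032 0.032 0.008]
[ 0.42542195 -0.10445264  0.19858345]
(array([ 56.8, -95.9,  48.3]), array([0.1, 0. , 0.1]))
```

```bash
python3 -m creep '[{"wx":0,"wy":0,"wz":0,"tx":15,"ty":-25,"tz":0,"gripper":1},{"wx":0,"wy":0,"wz":0,"tx":33,"ty":-56,"tz":0,"gripper":1},{"wx":0,"wy":0,"wz":0,"tx":50,"ty":-84,"tz":5,"gripper":1},{"wx":0,"wy":0,"wz":0,"tx":57,"ty":-96,"tz":20,"gripper":1},{"wx":0,"wy":0,"wz":0,"tx":57,"ty":-96,"tz":40,"gripper":1}]'
python3 -c "
from h import *
print(rel([.4405,.0035,.071],22.8))"
```

```text
time_s: 2.22
tool_pos: [0.4433, 0.0057, 0.1593]
tool_rot: [179.9, -0.2, 22.9]
force: [0.2, 0.0, -0.9]
grip_width: 0.0873
grasp_force: 0.0
(array([-3.8,  0.8, 88.3]), array([ 0.1, -0.2,  0.1]))
```

```bash
python3 -m creep '[{"wx":0,"wy":0,"wz":0,"tx":-2,"ty":1,"tz":20,"gripper":1},{"wx":0,"wy":0,"wz":0,"tx":-2,"ty":1,"tz":45,"gripper":1},{"wx":0,"wy":0,"wz":0,"tx":-2,"ty":1,"tz":70,"gripper":1},{"wx":0,"wy":0,"wz":0,"tx":-2,"ty":1,"tz":85,"gripper":1},{"wx":0,"wy":0,"wz":0,"tx":-2,"ty":1,"tz":88,"gripper":1}]'
python3 -m creep '[{"wx":0,"wy":0,"wz":0,"tx":0,"ty":0,"tz":0,"gripper":0.2},{"wx":0,"wy":0,"wz":0,"tx":0,"ty":0,"tz":0,"gripper":-0.2},{"wx":0,"wy":0,"wz":0,"tx":0,"ty":0,"tz":0,"gripper":-0.4},{"wx":0,"wy":0,"wz":0,"tx":0,"ty":0,"tz":0,"gripper":-0.6},{"wx":0,"wy":0,"wz":0,"tx":0,"ty":0,"tz":0,"gripper":-0.6}]' 25
python3 -m creep '[{"wx":0,"wy":0,"wz":0,"tx":0,"ty":0,"tz":0,"gripper":-0.6},{"wx":0,"wy":0,"wz":0,"tx":0,"ty":0,"tz":0,"gripper":-0.6},{"wx":0,"wy":0,"wz":0,"tx":0,"ty":0,"tz":0,"gripper":-0.6},{"wx":0,"wy":0,"wz":0,"tx":0,"ty":0,"tz":0,"gripper":-0.6},{"wx":0,"wy":0,"wz":0,"tx":0,"ty":0,"tz":0,"gripper":-0.6}]'
```

```text
time_s: 2.63
tool_pos: [0.4373, 0.0, 0.0672]
tool_rot: [-179.8, 0.3, 22.6]
force: [-0.8, -0.2, -0.6]
grip_width: 0.0869
grasp_force: 0.0
time_s: 3.05
tool_pos: [0.4402, 0.0021, 0.0711]
tool_rot: [179.9, -0.1, 22.8]
force: [-0.2, 1.0, 0.8]
grip_width: 0.0615
grasp_force: 0.0
time_s: 3.47
tool_pos: [0.4395, 0.0025, 0.0703]
tool_rot: [180.0, -0.0, 22.8]
force: [-0.7, 0.1, 0.4]
grip_width: 0.0383
grasp_force: 25.0
```

```bash
python3 -m creep '[{"wx":0,"wy":0,"wz":0,"tx":0,"ty":0,"tz":-15,"gripper":-0.6},{"wx":0,"wy":0,"wz":0,"tx":0,"ty":0,"tz":-45,"gripper":-0.6},{"wx":0,"wy":0,"wz":0,"tx":0,"ty":0,"tz":-80,"gripper":-0.6},{"wx":0,"wy":0,"wz":0,"tx":0,"ty":0,"tz":-110,"gripper":-0.6},{"wx":0,"wy":0,"wz":0,"tx":0,"ty":0,"tz":-130,"gripper":-0.6}]'
python3 -c "
from h import *
print(rel([.447,-.272,.2],22.8))"
```

```text
time_s: 3.88
tool_pos: [0.4402, 0.0025, 0.2028]
tool_rot: [179.9, -0.1, 22.8]
force: [0.4, 0.6, -1.8]
grip_width: 0.0386
grasp_force: 25.0
(array([-100.1,  255.6,    3.1]), array([ 0.1, -0.1,  0. ]))
```

```bash
python3 -m creep '[{"wx":0,"wy":0,"wz":0,"tx":-5,"ty":13,"tz":0,"gripper":-0.6},{"wx":0,"wy":0,"wz":0,"tx":-15,"ty":39,"tz":0,"gripper":-0.6},{"wx":0,"wy":0,"wz":0,"tx":-28,"ty":72,"tz":0,"gripper":-0.6},{"wx":0,"wy":0,"wz":0,"tx":-41,"ty":105,"tz":0,"gripper":-0.6},{"wx":0,"wy":0,"wz":0,"tx":-54,"ty":138,"tz":0,"gripper":-0.6}]'
python3 -m creep '[{"wx":0,"wy":0,"wz":0,"tx":-13,"ty":33,"tz":0,"gripper":-0.6},{"wx":0,"wy":0,"wz":0,"tx":-25,"ty":66,"tz":0,"gripper":-0.6},{"wx":0,"wy":0,"wz":0,"tx":-36,"ty":93,"tz":0,"gripper":-0.6},{"wx":0,"wy":0,"wz":0,"tx":-43,"ty":110,"tz":0,"gripper":-0.6},{"wx":0,"wy":0,"wz":0,"tx":-46,"ty":117,"tz":0,"gripper":-0.6}]'
python3 - <<'E'
from h import *
o=get_obs();p,d=optics.read_camera('wrist');cv2.imwrite('pics/w2.png',p[:,:,::-1])
p2,d2=optics.read_camera('side');cv2.imwrite('pics/s2.png',p2[100:280,220:460,::-1].repeat(3,0).repeat(3,1))
X,C=cloud('wrist',p,d,o);r,g,b=C.T
m=(np.hypot(X[:,0]-.46,X[:,1]+.21)<.11)&(X[:,2]>.066)&(X[:,2]<.075)&(r>2*g)
Q=X[m]
for c in [(.458,-.217),(.499,-.2545),(.469,-.163),(.416,-.18),(.405,-.235)]:
    S=Q[np.hypot(*(Q[:,:2]-c).T)<.03]
    if len(S)>20: print(len(S),S.mean(0).round(4),((S.min(0)+S.max(0))/2).round(4),np.ptp(S,axis=0).round(3))
print(rel([.447,-.272,.2],22.8),o['tool_pos'])
E
```

```text
time_s: 4.3
tool_pos: [0.4425, -0.1472, 0.1998]
tool_rot: [180.0, 0.0, 22.8]
force: [1.1, 0.5, -1.5]
grip_width: 0.0384
grasp_force: 25.0
time_s: 4.72
tool_pos: [0.4445, -0.275, 0.1991]
tool_rot: [-180.0, 0.1, 22.5]
force: [0.2, 0.3, -1.3]
grip_width: 0.0384
grasp_force: 25.0
1864 [ 0.4582 -0.2188  0.07  ] [ 0.4577 -0.2188  0.0693] [0.044 0.044 0.006]
1968 [ 0.4996 -0.2559  0.07  ] [ 0.4992 -0.2562  0.0703] [0.044 0.044 0.006]
2060 [ 0.4696 -0.1644  0.0699] [ 0.469  -0.1645  0.0694] [0.045 0.044 0.007]
1760 [ 0.4168 -0.1819  0.07  ] [ 0.4156 -0.1819  0.0696] [0.045 0.044 0.007]
1606 [ 0.4056 -0.2362  0.0699] [ 0.4049 -0.2367  0.0692] [0.044 0.044 0.006]
(array([ 1.7,  0.4, -0.7]), array([-0.1,  0. , -0.1])) [ 0.4445334  -0.27502993  0.19907983]
```

View pics/w2.png

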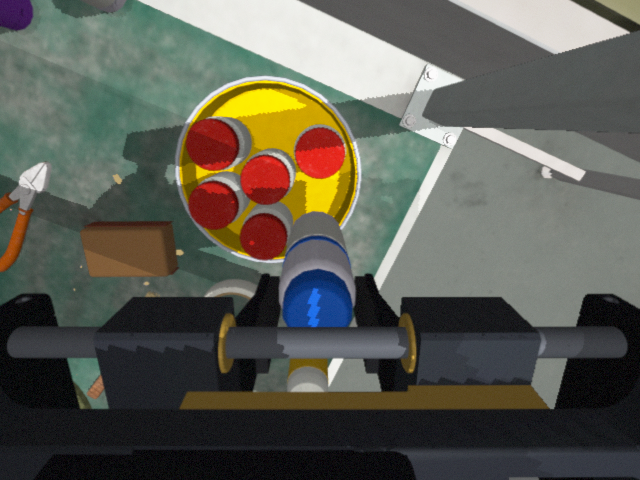

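View pics/s2.png

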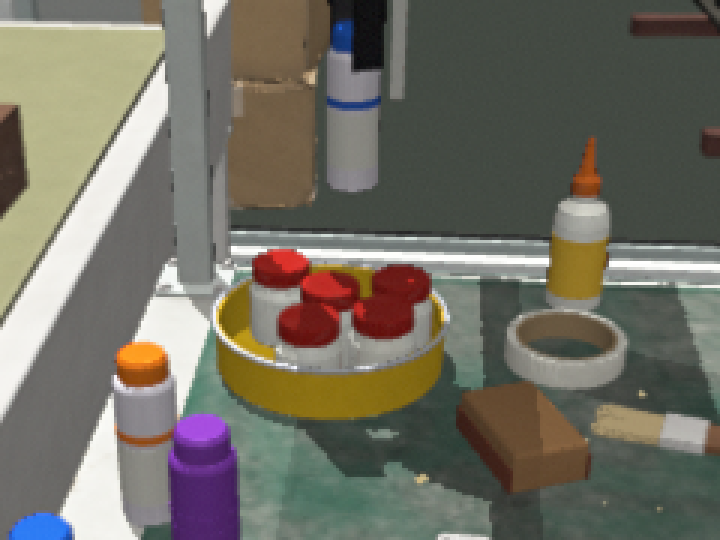

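The can is held upright: its cap is at (318,300) in the wrist view, and in the side view it hangs beyond the tub. Now I measure the held can and the gap with the same wrist camera.

```bash
cat > held.py <<'E'
from h import *
o=get_obs();p,d=optics.read_camera('wrist')
X,C=cloud('wrist',p,d,o);r,g,b=C.T
m=(np.hypot(*(X[:,:2]-o['tool_pos'][:2]).T)<.04)&(X[:,2]>.19)&(X[:,2]<.29)&(b>1.5*r)&(b>100)
S=X[m];zt=np.percentile(S[:,2],98);T=S[S[:,2]>zt-.004];mm=(T.min(0)+T.max(0))/2
print('cap',len(T),T.mean(0).round(4),mm.round(4),np.ptp(T,axis=0).round(3),zt.round(4),'tool',o['tool_pos'].round(4))
for lo in np.arange(o['tool_pos'][2]-.05,o['tool_pos'][2]-.01,.02):
    m=(np.hypot(*(X[:,:2]-o['tool_pos'][:2]).T)<.04)&(abs(X[:,2]-lo)<.004)
    if m.sum()>30: print(lo.round(3),m.sum(),circ(X[m]))
E
python3 held.py
```

```text
cap 2520 [ 0.4511 -0.271   0.2488] [ 0.45   -0.2723  0.2485] [0.026 0.032 0.005] 0.2502 tool [ 0.4453 -0.2723  0.1993]
0.149 111 (array([ 0.4462341 , -0.27199748]), np.float64(0.0201226435161208))
0.169 176 (array([ 0.44641796, -0.27212906]), np.float64(0.020058563017026545))
0.189 223 (array([ 0.44638128, -0.27233763]), np.float64(0.020026135453716763))
```

```bash
python3 -m creep '[{"wx":0,"wy":0,"wz":0,"tx":0,"ty":1,"tz":10,"gripper":-0.6},{"wx":0,"wy":0,"wz":0,"tx":0,"ty":1,"tz":30,"gripper":-0.6},{"wx":0,"wy":0,"wz":0,"tx":0,"ty":1,"tz":50,"gripper":-0.6},{"wx":0,"wy":0,"wz":0,"tx":0,"ty":1,"tz":65,"gripper":-0.6},{"wx":0,"wy":0,"wz":0,"tx":0,"ty":1,"tz":75,"gripper":-0.6}]'
python3 -m creep '[{"wx":0,"wy":0,"wz":0,"tx":0,"ty":0,"tz":12,"gripper":-0.6},{"wx":0,"wy":0,"wz":0,"tx":0,"ty":0,"tz":24,"gripper":-0.6},{"wx":0,"wy":0,"wz":0,"tx":0,"ty":0,"tz":34,"gripper":-0.6},{"wx":0,"wy":0,"wz":0,"tx":0,"ty":0,"tz":40,"gripper":-0.6},{"wx":0,"wy":0,"wz":0,"tx":0,"ty":0,"tz":42,"gripper":-0.6}]'
python3 held.py
```

```text
time_s: 5.28
tool_pos: [0.4457, -0.2698, 0.1229]
tool_rot: [-179.9, 0.1, 23.0]
force: [-0.4, 0.1, -1.4]
grip_width: 0.0386
grasp_force: 25.0
time_s: 5.7
tool_pos: [0.4458, -0.272, 0.082]
tool_rot: [-179.9, 0.0, 22.8]
force: [-1.0, 0.5, -2.4]
grip_width: 0.0386
grasp_force: 25.0Traceback (most recent call last):
  File "held.py", line 5, in <module>
    S=X[m];zt=np.percentile(S[:,2],98);T=S[S[:,2]>zt-.004];mm=(T.min(0)+T.max(0))/2
              ~~~~~~~~~~~~~^^^^^^^^^^^
    return _quantile_unchecked(
        a, q, axis, out, overwrite_input, method, keepdims, weights)
    return _ureduce(a,
                    func=_quantile_ureduce_func,
    ...<5 lines>...
                    overwrite_input=overwrite_input,
                    method=method)
    r = func(a, **kwargs)
    result = _quantile(arr,
                       quantiles=q,
    ...<2 lines>...
                       out=out,
                       weights=wgt)
    slices_having_nans = np.isnan(arr[-1, ...])
                                  ~~~^^^^^^^^^
IndexError: index -1 is out of bounds for axis 0 with size 0
```

```bash
sed -i "s/(X\[:,2\]>.19)&(X\[:,2\]<.29)/(abs(X[:,2]-o['tool_pos'][2]-.04)<.05)/" held.py
python3 -m creep '[{"wx":0,"wy":0,"wz":0,"tx":0,"ty":0,"tz":1,"gripper":-0.6},{"wx":0,"wy":0,"wz":0,"tx":0,"ty":0,"tz":2,"gripper":-0.6},{"wx":0,"wy":0,"wz":0,"tx":0,"ty":0,"tz":3,"gripper":-0.6},{"wx":0,"wy":0,"wz":0,"tx":0,"ty":0,"tz":4,"gripper":-0.6},{"wx":0,"wy":0,"wz":0,"tx":0,"ty":0,"tz":5,"gripper":-0.6}]'
python3 held.py
```

```text
time_s: 6.17
tool_pos: [0.4465, -0.2725, 0.0784]
tool_rot: [180.0, -0.0, 22.8]
force: [-1.1, 0.9, -1.1]
grip_width: 0.0387
grasp_force: 25.0
cap 2529 [ 0.4523 -0.2713  0.1278] [ 0.4509 -0.2729  0.1276] [0.027 0.031 0.005] 0.1292 tool [ 0.4465 -0.2725  0.0784]
0.028 369 (array([ 0.44100853, -0.27530255]), np.float64(0.0316026702666969))
0.048 701 (array([ 0.4414688, -0.2744389]), np.float64(0.033594140722920766))
0.068 1103 (array([ 0.45290657, -0.26023161]), np.float64(0.02570515230591806))
```

```bash
python3 -m creep '[{"wx":0,"wy":0,"wz":0,"tx":0,"ty":0,"tz":1,"gripper":-0.6},{"wx":0,"wy":0,"wz":0,"tx":0,"ty":0,"tz":2,"gripper":-0.6},{"wx":0,"wy":0,"wz":0,"tx":0,"ty":0,"tz":3,"gripper":-0.6},{"wx":0,"wy":0,"wz":0,"tx":0,"ty":0,"tz":3,"gripper":-0.6},{"wx":0,"wy":0,"wz":0,"tx":0,"ty":0,"tz":3,"gripper":-0.6}]'
python3 -m creep '[{"wx":0,"wy":0,"wz":0,"tx":0,"ty":0,"tz":0.5,"gripper":-0.6},{"wx":0,"wy":0,"wz":0,"tx":0,"ty":0,"tz":1,"gripper":-0.6},{"wx":0,"wy":0,"wz":0,"tx":0,"ty":0,"tz":1,"gripper":-0.6},{"wx":0,"wy":0,"wz":0,"tx":0,"ty":0,"tz":1,"gripper":-0.6},{"wx":0,"wy":0,"wz":0,"tx":0,"ty":0,"tz":1,"gripper":-0.6}]'
```

```text
time_s: 6.63
tool_pos: [0.4463, -0.2723, 0.0751]
tool_rot: [-180.0, 0.0, 22.8]
force: [0.6, 0.6, -2.0]
grip_width: 0.0385
grasp_force: 25.0
time_s: 7.05
tool_pos: [0.4465, -0.2724, 0.0744]
tool_rot: [180.0, -0.0, 22.8]
force: [-0.9, 0.1, 0.4]
grip_width: 0.0383
grasp_force: 25.0
```

```bash
python3 -m creep '[{"wx":0,"wy":0,"wz":0,"tx":0,"ty":0,"tz":0.5,"gripper":-0.05},{"wx":0,"wy":0,"wz":0,"tx":0,"ty":0,"tz":0,"gripper":0.0},{"wx":0,"wy":0,"wz":0,"tx":0,"ty":0,"tz":0,"gripper":0.2},{"wx":0,"wy":0,"wz":0,"tx":0,"ty":0,"tz":0,"gripper":0.5},{"wx":0,"wy":0,"wz":0,"tx":0,"ty":0,"tz":0,"gripper":0.5}]'
python3 -m creep '[{"wx":0,"wy":0,"wz":0,"tx":0,"ty":0,"tz":-1,"gripper":0.6},{"wx":0,"wy":0,"wz":0,"tx":0,"ty":0,"tz":-10,"gripper":0.6},{"wx":0,"wy":0,"wz":0,"tx":0,"ty":0,"tz":-35,"gripper":0.6},{"wx":0,"wy":0,"wz":0,"tx":0,"ty":0,"tz":-70,"gripper":0.6},{"wx":0,"wy":0,"wz":0,"tx":0,"ty":0,"tz":-100,"gripper":0.6}]'
python3 held.py
python3 -c "
from h import *
print(rel([.57,.172,.2],22.8))"
```

```text
time_s: 7.47
tool_pos: [0.4464, -0.2725, 0.0742]
tool_rot: [180.0, -0.0, 22.8]
force: [0.3, -0.4, -0.6]
grip_width: 0.0564
grasp_force: 0.0
time_s: 7.88
tool_pos: [0.4462, -0.2722, 0.1762]
tool_rot: [180.0, -0.0, 22.8]
force: [1.1, -0.3, -0.1]
grip_width: 0.0691
grasp_force: 0.0
(array([ 283.8, -364.6,  -18.7]), array([ 0.5, -0.3, -0. ]))Traceback (most recent call last):
  File "held.py", line 5, in <module>
    S=X[m];zt=np.percentile(S[:,2],98);T=S[S[:,2]>zt-.004];mm=(T.min(0)+T.max(0))/2
              ~~~~~~~~~~~~~^^^^^^^^^^^
    return _quantile_unchecked(
        a, q, axis, out, overwrite_input, method, keepdims, weights)
    return _ureduce(a,
                    func=_quantile_ureduce_func,
    ...<5 lines>...
                    overwrite_input=overwrite_input,
                    method=method)
    r = func(a, **kwargs)
    result = _quantile(arr,
                       quantiles=q,
    ...<2 lines>...
                       out=out,
                       weights=wgt)
    slices_having_nans = np.isnan(arr[-1, ...])
                                  ~~~^^^^^^^^^
IndexError: index -1 is out of bounds for axis 0 with size 0
```

```bash
python3 -m creep '[{"wx":0,"wy":0,"wz":0,"tx":8,"ty":-15,"tz":-10,"gripper":1},{"wx":0,"wy":0,"wz":0,"tx":22,"ty":-45,"tz":-20,"gripper":1},{"wx":0,"wy":0,"wz":0,"tx":40,"ty":-80,"tz":-22,"gripper":1},{"wx":0,"wy":0,"wz":0,"tx":57,"ty":-115,"tz":-22,"gripper":1},{"wx":0,"wy":0,"wz":0,"tx":75,"ty":-150,"tz":-22,"gripper":1}]'
python3 -m creep '[{"wx":0,"wy":0,"wz":0,"tx":18,"ty":-35,"tz":0,"gripper":1},{"wx":0,"wy":0,"wz":0,"tx":36,"ty":-70,"tz":0,"gripper":1},{"wx":0,"wy":0,"wz":0,"tx":54,"ty":-105,"tz":0,"gripper":1},{"wx":0,"wy":0,"wz":0,"tx":72,"ty":-140,"tz":0,"gripper":1},{"wx":0,"wy":0,"wz":0,"tx":88,"ty":-172,"tz":0,"gripper":1}]'
python3 -m creep '[{"wx":0,"wy":0,"wz":0,"tx":10,"ty":-20,"tz":0,"gripper":1},{"wx":0,"wy":0,"wz":0,"tx":17,"ty":-35,"tz":0,"gripper":1},{"wx":0,"wy":0,"wz":0,"tx":20,"ty":-42,"tz":0,"gripper":1},{"wx":0,"wy":0,"wz":0,"tx":20,"ty":-42,"tz":0,"gripper":1}]'
python3 can.py .571 .172
```

```text
time_s: 8.35
tool_pos: [0.4571, -0.1028, 0.1968]
tool_rot: [180.0, -0.0, 22.8]
force: [1.4, 0.3, -0.2]
grip_width: 0.0859
grasp_force: 0.0
time_s: 8.77
tool_pos: [0.4712, 0.0908, 0.1966]
tool_rot: [180.0, -0.0, 22.9]
force: [1.1, -0.1, 1.4]
grip_width: 0.0867
grasp_force: 0.0
time_s: 9.1
tool_pos: [0.4734, 0.1365, 0.1963]
tool_rot: [-180.0, -0.0, 23.0]
force: [-0.6, 0.6, 0.3]
grip_width: 0.087
grasp_force: 0.0
vel 2.876362675523205
1722 [0.573  0.1719 0.1195] [0.5731 0.1718 0.1184] [0.032 0.033 0.008]
[0.47335656 0.13645116 0.19631119]
```

```bash
python3 - <<'E'
from h import *
for c in ['top','side']:
    p=cv2.imread(f'pics/{c}0.png')[:,:,::-1];X,C=cloud(c,p,np.load(f'pics/{c}0.npy'))
    m=(X[:,0]>.6)&(X[:,0]<.75)&(X[:,1]>0)&(X[:,1]<.3)&(X[:,2]>.03)
    for a in np.arange(.6,.75,.03):
        k=m&(X[:,0]>=a)&(X[:,0]<a+.03)
        if k.any(): print(c,a.round(2),k.sum(),X[k,2].max().round(3))
E
python3 -m creep '[{"wx":0,"wy":0,"wz":0,"tx":15,"ty":1,"tz":0,"gripper":1},{"wx":0,"wy":0,"wz":0,"tx":45,"ty":3,"tz":0,"gripper":1},{"wx":0,"wy":0,"wz":0,"tx":75,"ty":5,"tz":0,"gripper":1},{"wx":0,"wy":0,"wz":0,"tx":98,"ty":6,"tz":0,"gripper":1},{"wx":0,"wy":0,"wz":0,"tx":105,"ty":6,"tz":0,"gripper":1}]'
```

```text
top 0.63 3094 0.092
top 0.66 1788 0.087
top 0.69 2765 0.068
top 0.72 2422 0.088
side 0.63 2177 0.088
side 0.66 852 0.084
side 0.69 1448 0.066
side 0.72 4463 0.225
time_s: 9.57
tool_pos: [0.5759, 0.1673, 0.195]
tool_rot: [-180.0, 0.0, 22.6]
force: [-0.7, -1.0, 0.1]
grip_width: 0.0868
grasp_force: 0.0
```

```bash
python3 -m creep '[{"wx":0,"wy":0,"wz":0,"tx":0,"ty":0,"tz":15,"gripper":1},{"wx":0,"wy":0,"wz":0,"tx":0,"ty":0,"tz":35,"gripper":1},{"wx":0,"wy":0,"wz":0,"tx":0,"ty":0,"tz":50,"gripper":1},{"wx":0,"wy":0,"wz":0,"tx":0,"ty":0,"tz":55,"gripper":1},{"wx":0,"wy":0,"wz":0,"tx":0,"ty":0,"tz":55,"gripper":1}]'
python3 -c "
from h import *
print(rel([.573,.172,.071],22.8))"
```

```text
time_s: 9.98
tool_pos: [0.5719, 0.1672, 0.1396]
tool_rot: [180.0, 0.2, 22.7]
force: [1.3, -0.9, -0.8]
grip_width: 0.0868
grasp_force: 0.0
(array([ 3.1, -4.1, 68.6]), array([ 0. ,  0.2, -0.1]))
```

```bash
python3 -m creep '[{"wx":0,"wy":0,"wz":0,"tx":2,"ty":-3,"tz":10,"gripper":1},{"wx":0,"wy":0,"wz":0,"tx":2,"ty":-3,"tz":30,"gripper":1},{"wx":0,"wy":0,"wz":0,"tx":2,"ty":-3,"tz":52,"gripper":1},{"wx":0,"wy":0,"wz":0,"tx":2,"ty":-3,"tz":65,"gripper":1},{"wx":0,"wy":0,"wz":0,"tx":2,"ty":-3,"tz":68,"gripper":1}]'
python3 -m creep '[{"wx":0,"wy":0,"wz":0,"tx":0,"ty":0,"tz":0,"gripper":0.4},{"wx":0,"wy":0,"wz":0,"tx":0,"ty":0,"tz":0,"gripper":0.2},{"wx":0,"wy":0,"wz":0,"tx":0,"ty":0,"tz":0,"gripper":0},{"wx":0,"wy":0,"wz":0,"tx":0,"ty":0,"tz":0,"gripper":-0.2},{"wx":0,"wy":0,"wz":0,"tx":0,"ty":0,"tz":0,"gripper":-0.6}]' 25
python3 -m creep '[{"wx":0,"wy":0,"wz":0,"tx":0,"ty":0,"tz":0,"gripper":-0.6},{"wx":0,"wy":0,"wz":0,"tx":0,"ty":0,"tz":0,"gripper":-0.6},{"wx":0,"wy":0,"wz":0,"tx":0,"ty":0,"tz":0,"gripper":-0.6},{"wx":0,"wy":0,"wz":0,"tx":0,"ty":0,"tz":0,"gripper":-0.6},{"wx":0,"wy":0,"wz":0,"tx":0,"ty":0,"tz":0,"gripper":-0.6}]'
```

```text
time_s: 10.4
tool_pos: [0.5724, 0.172, 0.071]
tool_rot: [-180.0, 0.2, 22.8]
force: [-0.7, 0.7, -0.9]
grip_width: 0.0871
grasp_force: 0.0
time_s: 10.82
tool_pos: [0.5745, 0.1729, 0.0741]
tool_rot: [180.0, -0.1, 22.8]
force: [0.4, -0.4, -0.1]
grip_width: 0.0617
grasp_force: 0.0
time_s: 11.23
tool_pos: [0.5738, 0.1729, 0.0732]
tool_rot: [-180.0, -0.0, 22.8]
force: [-0.9, -0.7, 0.4]
grip_width: 0.0377
grasp_force: 25.0
```

```bash
python3 -m creep '[{"wx":0,"wy":0,"wz":0,"tx":0,"ty":0,"tz":-15,"gripper":-0.6},{"wx":0,"wy":0,"wz":0,"tx":0,"ty":0,"tz":-45,"gripper":-0.6},{"wx":0,"wy":0,"wz":0,"tx":0,"ty":0,"tz":-85,"gripper":-0.6},{"wx":0,"wy":0,"wz":0,"tx":0,"ty":0,"tz":-125,"gripper":-0.6},{"wx":0,"wy":0,"wz":0,"tx":0,"ty":0,"tz":-150,"gripper":-0.6}]'
python3 -m creep '[{"wx":0,"wy":0,"wz":0,"tx":-8,"ty":13,"tz":0,"gripper":-0.6},{"wx":0,"wy":0,"wz":0,"tx":-24,"ty":38,"tz":0,"gripper":-0.6},{"wx":0,"wy":0,"wz":0,"tx":-43,"ty":68,"tz":0,"gripper":-0.6},{"wx":0,"wy":0,"wz":0,"tx":-62,"ty":98,"tz":0,"gripper":-0.6},{"wx":0,"wy":0,"wz":0,"tx":-81,"ty":128,"tz":0,"gripper":-0.6}]'
python3 -m creep '[{"wx":0,"wy":0,"wz":0,"tx":-19,"ty":30,"tz":0,"gripper":-0.6},{"wx":0,"wy":0,"wz":0,"tx":-38,"ty":60,"tz":0,"gripper":-0.6},{"wx":0,"wy":0,"wz":0,"tx":-57,"ty":90,"tz":0,"gripper":-0.6},{"wx":0,"wy":0,"wz":0,"tx":-76,"ty":120,"tz":0,"gripper":-0.6},{"wx":0,"wy":0,"wz":0,"tx":-95,"ty":150,"tz":0,"gripper":-0.6}]'
python3 -m creep '[{"wx":0,"wy":0,"wz":0,"tx":-13,"ty":21,"tz":0,"gripper":-0.6},{"wx":0,"wy":0,"wz":0,"tx":-22,"ty":35,"tz":0,"gripper":-0.6},{"wx":0,"wy":0,"wz":0,"tx":-27,"ty":42,"tz":0,"gripper":-0.6},{"wx":0,"wy":0,"wz":0,"tx":-27,"ty":42,"tz":0,"gripper":-0.6},{"wx":0,"wy":0,"wz":0,"tx":-27,"ty":42,"tz":0,"gripper":-0.6}]'
python3 held.py
python3 - <<'E'
from h import *
print(rel([.511,-.2,.2],22.8))
for c in ['top','side','wrist']:
    p,d=optics.read_camera(c);X,C=cloud(c,p,d,get_obs());r,g,b=C.T
    m=(np.hypot(X[:,0]-.446,X[:,1]+.272)<.03)&(abs(X[:,2]-.122)<.006)&(b>1.3*r)
    if m.sum()>20:S=X[m];print(c,'placed',m.sum(),((S.min(0)+S.max(0))/2).round(4),S.mean(0).round(4))
    m=(X[:,2]>.066)&(X[:,2]<.075)&(r>2*g)
    Q=X[m]
    for q in [(.458,-.217),(.499,-.2545),(.469,-.163),(.416,-.18),(.405,-.235)]:
        S=Q[np.hypot(*(Q[:,:2]-q).T)<.03]
        if len(S)>40: print(c,len(S),S.mean(0).round(4),np.ptp(S,axis=0).round(3))
    if c=='side':cv2.imwrite('pics/s3.png',p[80:280,220:460,::-1].repeat(3,0).repeat(3,1))
E
```

```text
time_s: 11.65
tool_pos: [0.5747, 0.1734, 0.2269]
tool_rot: [180.0, -0.2, 22.8]
force: [1.4, 0.7, -1.5]
grip_width: 0.0378
grasp_force: 25.0
time_s: 12.07
tool_pos: [0.5479, 0.022, 0.2226]
tool_rot: [180.0, 0.1, 22.8]
force: [1.0, -0.7, -1.4]
grip_width: 0.0377
grasp_force: 25.0
time_s: 12.48
tool_pos: [0.5183, -0.1533, 0.2228]
tool_rot: [180.0, 0.0, 22.8]
force: [1.3, -0.6, -1.6]
grip_width: 0.0376
grasp_force: 25.0
time_s: 12.9
tool_pos: [0.5107, -0.1997, 0.2228]
tool_rot: [-179.9, -0.0, 22.8]
force: [-0.4, -0.1, -1.0]
grip_width: 0.0375
grasp_force: 25.0
cap 2376 [ 0.5145 -0.1991  0.2693] [ 0.5133 -0.2008  0.2691] [0.027 0.031 0.005] 0.2707 tool [ 0.5107 -0.1997  0.2228]
0.173 146 (array([ 0.5102684 , -0.20066155]), np.float64(0.020123341126167968))
0.193 188 (array([ 0.51032832, -0.2006697 ]), np.float64(0.02003272569956608))
(array([-0.5,  1.1, 23. ]), array([-0.1, -0. ,  0.1]))
top placed 113 [ 0.4486 -0.2615  0.1219] [ 0.4489 -0.2598  0.1229]
top 496 [ 0.4571 -0.2155  0.0703] [0.042 0.045 0.008]
top 219 [ 0.4895 -0.2575  0.0703] [0.028 0.041 0.007]
top 196 [ 0.4605 -0.1561  0.0703] [0.034 0.041 0.008]
top 497 [ 0.4156 -0.1783  0.0703] [0.042 0.044 0.007]
top 498 [ 0.404  -0.2327  0.0703] [0.042 0.043 0.009]
side placed 91 [ 0.4473 -0.2708  0.1207] [ 0.4464 -0.266   0.1216]
side 154 [ 0.4565 -0.2147  0.0693] [0.044 0.046 0.006]
side 135 [ 0.4975 -0.2505  0.0692] [0.043 0.047 0.005]
side 173 [ 0.4672 -0.1597  0.0693] [0.042 0.044 0.006]
side 174 [ 0.4151 -0.1781  0.0693] [0.042 0.047 0.005]
side 149 [ 0.4038 -0.2319  0.0692] [0.041 0.046 0.005]
wrist placed 62 [ 0.4417 -0.2666  0.1234] [ 0.4395 -0.2665  0.1239]
wrist 1329 [ 0.5006 -0.2565  0.07  ] [0.045 0.045 0.006]
wrist 1396 [ 0.4701 -0.1642  0.07  ] [0.045 0.043 0.007]
wrist 531 [ 0.4225 -0.173   0.0698] [0.041 0.034 0.006]
```

View pics/s3.png

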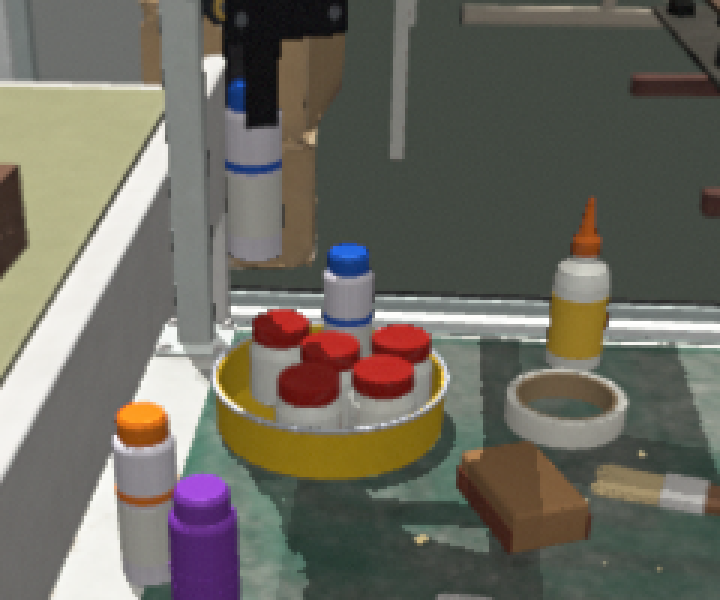

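The first can stands upright in its place, cap at (348,260) in the side crop. The second hangs over the other gap, within about 1.5 mm. Lowering it now.

```bash
python3 -m creep '[{"wx":0,"wy":0,"wz":0,"tx":1,"ty":1,"tz":10,"gripper":-0.6},{"wx":0,"wy":0,"wz":0,"tx":1,"ty":1,"tz":30,"gripper":-0.6},{"wx":0,"wy":0,"wz":0,"tx":1,"ty":1,"tz":55,"gripper":-0.6},{"wx":0,"wy":0,"wz":0,"tx":1,"ty":1,"tz":75,"gripper":-0.6},{"wx":0,"wy":0,"wz":0,"tx":1,"ty":1,"tz":90,"gripper":-0.6}]'
python3 -m creep '[{"wx":0,"wy":0,"wz":0,"tx":0,"ty":0,"tz":13,"gripper":-0.6},{"wx":0,"wy":0,"wz":0,"tx":0,"ty":0,"tz":26,"gripper":-0.6},{"wx":0,"wy":0,"wz":0,"tx":0,"ty":0,"tz":38,"gripper":-0.6},{"wx":0,"wy":0,"wz":0,"tx":0,"ty":0,"tz":44,"gripper":-0.6},{"wx":0,"wy":0,"wz":0,"tx":0,"ty":0,"tz":46,"gripper":-0.6}]'
python3 -m creep '[{"wx":0,"wy":0,"wz":0,"tx":0,"ty":0,"tz":1,"gripper":-0.6},{"wx":0,"wy":0,"wz":0,"tx":0,"ty":0,"tz":2,"gripper":-0.6},{"wx":0,"wy":0,"wz":0,"tx":0,"ty":0,"tz":3,"gripper":-0.6},{"wx":0,"wy":0,"wz":0,"tx":0,"ty":0,"tz":4,"gripper":-0.6},{"wx":0,"wy":0,"wz":0,"tx":0,"ty":0,"tz":4,"gripper":-0.6}]'
python3 held.py
```

```text
time_s: 13.52
tool_pos: [0.5109, -0.2003, 0.1304]
tool_rot: [-179.9, 0.1, 22.9]
force: [-0.4, 0.1, -1.9]
grip_width: 0.0376
grasp_force: 25.0
time_s: 13.93
tool_pos: [0.5113, -0.2011, 0.0859]
tool_rot: [-179.9, 0.1, 22.8]
force: [0.3, 0.2, -2.3]
grip_width: 0.0375
grasp_force: 25.0
time_s: 14.35
tool_pos: [0.5121, -0.2016, 0.0834]
tool_rot: [180.0, -0.0, 22.8]
force: [0.4, 0.6, -1.7]
grip_width: 0.0376
grasp_force: 25.0
cap 2407 [ 0.516  -0.201   0.1299] [ 0.5146 -0.2026  0.1296] [0.026 0.031 0.005] 0.1312 tool [ 0.5121 -0.2016  0.0834]
0.033 367 (array([ 0.50047774, -0.20597249]), np.float64(0.031791061034180654))
0.053 309 (array([ 0.49629068, -0.2072131 ]), np.float64(0.03467940734820674))
0.073 259 (array([ 0.49618605, -0.20598308]), np.float64(0.034223199448720466))
```

About 6 mm remain, so I continue in 1 mm steps.

```bash
python3 -m creep '[{"wx":0,"wy":0,"wz":0,"tx":0,"ty":0,"tz":1,"gripper":-0.6},{"wx":0,"wy":0,"wz":0,"tx":0,"ty":0,"tz":2,"gripper":-0.6},{"wx":0,"wy":0,"wz":0,"tx":0,"ty":0,"tz":3,"gripper":-0.6},{"wx":0,"wy":0,"wz":0,"tx":0,"ty":0,"tz":4,"gripper":-0.6},{"wx":0,"wy":0,"wz":0,"tx":0,"ty":0,"tz":5,"gripper":-0.6}]'
python3 -m creep '[{"wx":0,"wy":0,"wz":0,"tx":0,"ty":0,"tz":0.5,"gripper":-0.6},{"wx":0,"wy":0,"wz":0,"tx":0,"ty":0,"tz":1,"gripper":-0.6},{"wx":0,"wy":0,"wz":0,"tx":0,"ty":0,"tz":1,"gripper":-0.6},{"wx":0,"wy":0,"wz":0,"tx":0,"ty":0,"tz":1,"gripper":-0.6},{"wx":0,"wy":0,"wz":0,"tx":0,"ty":0,"tz":1,"gripper":-0.6}]'
python3 held.py
```

```text
time_s: 14.82
tool_pos: [0.5119, -0.2014, 0.078]
tool_rot: [180.0, 0.0, 22.8]
force: [-0.7, 0.4, -1.4]
grip_width: 0.0377
grasp_force: 25.0
time_s: 15.23
tool_pos: [0.512, -0.2014, 0.0773]
tool_rot: [180.0, -0.0, 22.8]
force: [-1.8, 0.1, -0.7]
grip_width: 0.0376
grasp_force: 25.0
cap 2387 [ 0.5158 -0.2008  0.1238] [ 0.5147 -0.2024  0.1236] [0.026 0.031 0.005] 0.1252 tool [ 0.512  -0.2014  0.0773]
0.027 482 (array([ 0.50813953, -0.20245589]), np.float64(0.03163154914464314))
0.047 1266 (array([ 0.5112755 , -0.20150777]), np.float64(0.033380425343369664))
0.067 329 (array([ 0.49555315, -0.20557524]), np.float64(0.034786766543000155))
```

```bash
python3 -m creep '[{"wx":0,"wy":0,"wz":0,"tx":0,"ty":0,"tz":0.5,"gripper":-0.6},{"wx":0,"wy":0,"wz":0,"tx":0,"ty":0,"tz":0.5,"gripper":-0.05},{"wx":0,"wy":0,"wz":0,"tx":0,"ty":0,"tz":0.5,"gripper":0.0},{"wx":0,"wy":0,"wz":0,"tx":0,"ty":0,"tz":0.5,"gripper":0.2},{"wx":0,"wy":0,"wz":0,"tx":0,"ty":0,"tz":0.5,"gripper":0.5}]'
python3 -m creep '[{"wx":0,"wy":0,"wz":0,"tx":0,"ty":0,"tz":0,"gripper":0.5},{"wx":0,"wy":0,"wz":0,"tx":0,"ty":0,"tz":-10,"gripper":0.5},{"wx":0,"wy":0,"wz":0,"tx":0,"ty":0,"tz":-35,"gripper":0.5},{"wx":0,"wy":0,"wz":0,"tx":0,"ty":0,"tz":-70,"gripper":0.5},{"wx":0,"wy":0,"wz":0,"tx":0,"ty":0,"tz":-100,"gripper":0.5}]'
python3 -m creep '[{"wx":0,"wy":0,"wz":0,"tx":-25,"ty":-20,"tz":-20,"gripper":0.5},{"wx":0,"wy":0,"wz":0,"tx":-40,"ty":-55,"tz":-20,"gripper":0.5},{"wx":0,"wy":0,"wz":0,"tx":-40,"ty":-95,"tz":-20,"gripper":0.5},{"wx":0,"wy":0,"wz":0,"tx":-40,"ty":-130,"tz":-20,"gripper":0.5},{"wx":0,"wy":0,"wz":0,"tx":-40,"ty":-140,"tz":-20,"gripper":0.5}]'
python3 - <<'E'
from h import *
for c in ['top','side']:
    p,d=optics.read_camera(c);X,C=cloud(c,p,d);r,g,b=C.T
    for q in [(.446,-.271),(.511,-.2)]:
        m=(np.hypot(X[:,0]-q[0],X[:,1]-q[1])<.03)&(abs(X[:,2]-.124)<.006)&(b>1.3*r)
        S=X[m];print(c,len(S),((S.min(0)+S.max(0))/2).round(4),S.mean(0).round(4))
    cv2.imwrite(f'pics/{c}4.png',(p[80:280,220:460] if c=='side' else p[170:330,320:520])[:,:,::-1].repeat(3,0).repeat(3,1))
a=cv2.imread('pics/side4.png');b=cv2.imread('pics/top4.png');k=cv2.resize(b,None,fx=.6,fy=.6)
cv2.imwrite('pics/f.png',np.hstack([cv2.resize(a,(430,360)),cv2.resize(b,(365,360))[:,:365]]))
E
```

```text
time_s: 15.7
tool_pos: [0.512, -0.2015, 0.0766]
tool_rot: [180.0, -0.0, 22.8]
force: [-0.6, 0.6, -0.2]
grip_width: 0.05
grasp_force: 0.0
time_s: 16.12
tool_pos: [0.5119, -0.2012, 0.1787]
tool_rot: [-180.0, -0.0, 22.8]
force: [0.4, 0.2, 0.3]
grip_width: 0.065
grasp_force: 0.0
time_s: 16.53
tool_pos: [0.4195, -0.083, 0.1976]
tool_rot: [179.9, 0.0, 23.1]
force: [0.8, 0.0, 0.7]
grip_width: 0.0654
grasp_force: 0.0
top 280 [ 0.4477 -0.2686  0.123 ] [ 0.4472 -0.2681  0.1236]
top 1 [ 0.5269 -0.198   0.1209] [ 0.5269 -0.198   0.1209]
side 81 [ 0.4474 -0.2698  0.1214] [ 0.4468 -0.2668  0.1221]
side 94 [ 0.5097 -0.2002  0.1218] [ 0.5096 -0.1973  0.1224]
```

View pics/f.png

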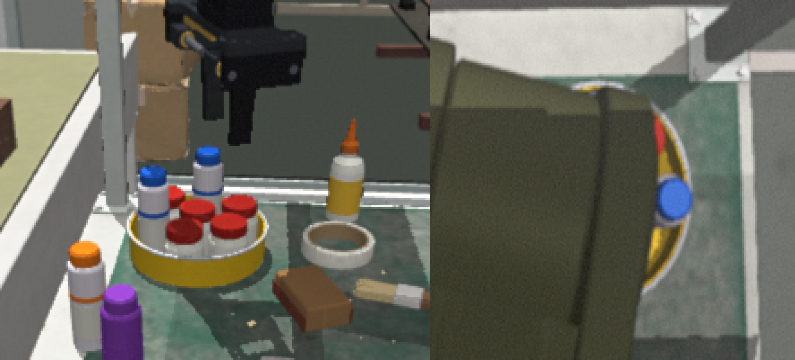

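Both blue-capped cans stand upright in the tub at (152,210) and (208,175). Their caps sit at the right height and the gripper is clear, so I'm handing in.

```bash
python3 -m creep '[{"wx":0,"wy":0,"wz":0,"tx":0,"ty":0,"tz":0,"gripper":0.5},{"wx":0,"wy":0,"wz":0,"tx":0,"ty":0,"tz":0,"gripper":0.5},{"wx":0,"wy":0,"wz":0,"tx":0,"ty":0,"tz":0,"gripper":0.5}]' >/dev/null; python3 -c "
from cell import env
print(env.sign_off())"
```

```text
the job is handed in; nothing more can be done
None
```

Both blue-capped cans stand upright and released in the tub's two empty places, within about 3 mm of centre by my camera measurements; I handed the job in at about 17 s of the 53 s, and no verdict was returned.

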